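Lock up the bookseller's coin tin for the night

TASK

Put the green coin tin away: first press its lid down until it is fully home, then pull down the slanting maroon front of the wooden desk until it lies fully open. Stand the tin upright in the well just inside, behind the low front wall, let go of it, and push the front back up and over until the desk is fully shut with the tin inside. Leave the blue tin, the books, the mug, the stamp and everything else where they are.

Things in the scene. Friction and masses are not known exactly. Their poses are not given: they have to be found in the camera images.
- desk: Slant-front dark wood desk, fixed, 280 wide, 233 deep, 214 mm high. Origin: at table height, below the middle of the front's hinge line. x points from the front into the desk, y along the hinge, z up; the front faces roughly to the robot's left. A roof (top z 214, 12 mm thick) covers only x 143 to 233 mm; with the front open the well at x 14 to 143 mm is open to above
- well_spot (a point): A good place to stand the tin: on the floor of the desk's well (z 12 mm), at desk x 70, y 0 mm. The well runs from x 14 to 219, y -126 to 126 mm, behind a front wall 14 mm thick, top at z 60 mm. The shut front slopes over it from the hinge to the roof's front edge; a tin standing with its axis at x 55 to 85 mm clears it
- hinge_mid (a point): Middle of the front's hinge line: desk x 0, y 0, z 60 mm; the line runs along desk y
- desk_front (a joint): Angle of the maroon front, rad: 0 shut (leaning back into +x, 0.75 rad from upright), 0.75 upright, 2.32 fully open (level, towards desk -x, inner face at z 60 mm). Damped (0.5 N m s/rad), almost no friction: it sinks slowly by its weight (about 0.6 kg) to the side it leans to and rests there. 280 mm wide, 14 thick, 210 mm from hinge to edge
- front_bar (a point): Middle of the round brass bar handle beyond the front's free edge: 12 mm thick, 150 mm clear between its posts, parallel to the hinge, 255 mm from the hinge measured along the inner face and 7 mm to its outer side; 39 mm gap to the front's edge. Shut, it is over 25 mm clear above the roof; open, 53 mm above the table. Can be pinched from above in every position and turns in the fingers
- coin_center (a point): Centre of the green coin tin, 29 mm above its underside, z up. Round tin 56 mm in diameter, 58 mm high with the lid home (66 mm at most with the lid up), about 0.3 kg, standing loose on the table. The body below the lid is 46 mm high
- coin_lid (a joint): How far the coin tin's lid is pressed on, m: 0 fully up with 8 mm of brass neck showing, 0.008 fully home. It is a stiff friction fit: about 10 N downward moves it, and it stays where it is left
- lid_top (a point): Centre of the top face of the coin tin's lid (56 mm across, flat)
- pin_center (a point): Centre of the blue tin, same size as the coin tin, its lid already shut; 29 mm above its underside. It and the green tin may stand in either place. Leave alone
- ledger: Small book 50 x 150 x 32 mm lying in the desk at the back under the roof, about 190 mm behind the hinge line; origin at its underside. Leave alone
- tea_mug: White mug, 76 mm across, 80 mm high; origin at its underside. Leave alone
- stamp: Rubber stamp with wooden handle, 54 x 34 mm, 70 mm high; origin at its underside. Leave alone
- guide_book: Single book 110 x 160 x 30 mm lying flat; origin at its underside. Leave alone
Things that resemble listed ones, but are neither listed nor needed, are in the scene too. Of the things like the part that bears coin_center, leave any that is grey or white; of the rest the larger one is meant.

How it is judged:
On the way, in this order (a step that is already met when the one before it is completed fails the run):
1. the coin tin's lid is pressed fully home while the desk is still shut (value of joint coin_lid above 0.0065 m and value of joint desk_front below 0.1 rad), for 0.2 s.
2. the desk's front is pulled down fully open (value of joint desk_front above 2.2 rad), for 0.2 s.
3. the coin tin stands in the well, let go, with the front open (value of joint desk_front above 2 rad and x of coin_center in the frame of desk between 0.03 and 0.2 m and y of coin_center in the frame of desk between -0.115 and 0.115 m and z of coin_center in the frame of desk below 0.048 m and angle between coin_center's own z axis and vertical below 0.15 rad and contact force between the fingers and coin_tin below 0.2 N), for 0.2 s.
At the end, for the whole second after the job is handed in: The desk's front is shut (within 0.06 rad), the coin tin stands upright (within 0.15 rad) on the floor of the well inside the desk, and its lid is home (within 1.5 mm) (value of joint desk_front below 0.06 rad and value of joint coin_lid above 0.0065 m and x of coin_center in the frame of desk between 0.03 and 0.2 m and y of coin_center in the frame of desk between -0.115 and 0.115 m and z of coin_center in the frame of desk below 0.048 m and angle between coin_center's own z axis and vertical below 0.15 rad); the robot touches nothing.
It fails at once if the blue tin is moved more than 30 mm (distance of pin_center from where it was at the start of the episode above 0.03 m).
It fails at once if the ledger in the desk is moved more than 30 mm (distance of ledger from where it was at the start of the episode above 0.03 m).
It fails at once if a book, the mug or the stamp is moved more than 30 mm (distance of any of tea_mug, stamp, guide_book from where it was at the start of the episode above 0.03 m).
It fails at once if the coin tin is tipped over (angle between coin_center's own z axis and vertical above 0.8 rad).
It also fails if it takes over 72 s, if anything falls off the work surface, if the arm or the gripper's body presses on something with over 40 N, if the wrist force passes 120 N, or if a joint passes its speed limit or range.

ROBOT

A 6-joint arm with a two-finger parallel gripper is mounted at the origin on the work surface. World frame = base frame: x ahead of the robot, y to its left, z up, the work surface at z = 0. Lengths are in m, angles in rad, forces in N, time in s.
With the tool pointing down it reaches from about 0.35 to 0.975 m from the base axis. Payload 4.9 kg.
Tool frame: the origin (TCP) lies midway between the tips of the shut fingers; the grasp point (between the pads) lies ctrl.tcp_to_grasp behind it (ctrl.tcp_to_grasp is the distance from the TCP to the grasp point, in m); z points along the fingers, y is the direction in which the jaws open and shut (so a half turn about z gives the same grasp; the last joint's range is limited). The gripper opens to 85 mm and grips with 20 to 120 N. Pads are 22 mm wide; open, the fingers measure 114 mm over their backs; the gripper's body (76 mm by 85 mm) begins 54 mm behind the grasp point. The pads swing forward as they close: fully open they stand 13 mm farther back than shut.
Start: joints at [-1.418, 0.053, 1.613, -0, 1.476, -0.119], TCP at [0.168, -0.602, 0.231] pointing down, gripper open.
Joint ranges: [-3.01, 3.01], [-1.01, 2.22], [0.06, 2.58], [-1.02, 4.17], [0.09, 2.62], [-3.14, 3.14]. Speed limits (rad/s): [2.57, 2.57, 3.14, 3.14, 3.14, 3.14].

INTERFACE

Orientations are given as a rotation vector (axis times angle).
In Python, from station import ctrl, get_image, calibration, finish_job, models gives the robot as it stands.
- The arm moves only by the shell command python3 -m creep 'ROWS' [FORCE]. ROWS is JSON, a list of rows, each a list of 7 numbers: the opening, from 0 (shut) to 1 (fully open), then the shift along the tool's x, y, z in m, then the turn, a rotation vector about the tool's x, y, z in degrees. A call has 1 to 20 rows; each row shifts and turns the commanded pose from where the row before left it, along the tool's axes as they then stand; what a row does not reach is not made up. A row lasts 1/10 s, in which the tool goes at most 50 mm and 8.59 degrees, less where a joint would pass 70% of its speed; a pose out of reach is approached as far as the arm can. A call with a gripper value outside its range is refused whole. The fingers move at their own pace and stop on an object; FORCE is the grip in N (left out, the last holds). Time passes only in rows, so rows that do not move let the fingers close. It gives the time, the measured TCP pose, the force and the opening at its end, in the units of the state.
- ctrl.get_obs(): the state, without advancing time (a new reading comes with each control period).
- get_image(name): name is "side" or "top" or "wrist"; returns the picture (400x640x3 uint8, red, green, blue); there is no depth.
- calibration(name): a dict with "mtx" (3x3 intrinsics, pixels), "k1" (the pictures are not rectified: a ray, as slopes to the right and down, at radius r is drawn at 1 + k1 r^2 times it, then the intrinsics apply), "R" (3x3) and "t" (3): a world point X has camera coordinates R X + t. Camera axes: x right, y down, z forward; pixel columns grow to the right and rows downward; lengths in m; the calibration is good to about 2 mm. A picture is of the moment at which its call begins: read the wrist's pose just before it. calibration takes no time and is no camera call; for the wrist camera it gives the pose at the moment of the call.
- finish_job(): hands the job in, once; it reports no verdict.
Trained networks look in the newest picture that a camera, given by its name, has taken for a name from the list of things; names that differ only in an ending like _2 or _b are one class to them, and where a whole thing is asked for, a point or a joint stands for the part that bears it (a point fixed in the world has none). Each returns a list of dicts, best first, with "conf" (0 to 1); they miss things now and then, are a little off and sometimes report something else, mostly with a low value. They report only what shows in the picture. A call takes as long as a camera call. They do not tell look-alikes from the thing itself.
- models.search_frame(camera, name): "extent" ([left, top, right, bottom] in pixels, round what is visible of it).
The state is a dict: "t": time; "q": joint angles; "dq": joint speeds; "effort": joint torques, N m; "tool_pos": TCP position; "tool_rot": TCP orientation; "contact_force": force on the tool from outside, world axes, zero at the start; "wrist_torque": the same for the moment, N m; "opening": finger opening in m.
Only numpy, scipy, OpenCV 4.12 (cv2) and the standard library are available. Lean on these libraries where they do the work, as an engineer would, in place of code of your own. Each camera call takes 0.05 s, during which the arm holds its last target. There are 200 camera calls.

## Working session

There is one attempt and no reset: what is moved stays moved. The work goes in short steps, Python scripts to look and compute and a shell command to move; the robot and the scene stay as the last step left them, time stands still between calls to the robot, and variables do not carry over. Pictures are saved under pics/ and viewed, about 8 in all and at most 12, crops included, and the job is handed in when it is done.

```bash
mkdir -p pics; ls; python3 - <<'E'
from station import ctrl,get_image,calibration,models
import cv2,numpy as np
o=ctrl.get_obs();print(o['t'],o['tool_pos'],o['tool_rot'],o['opening'],ctrl.tcp_to_grasp)
ims=[]
for c in ['top','side']:
    im=get_image(c);cv2.imwrite(f'pics/{c}0.png',im[:,:,::-1])
    k=calibration(c);print(c,k)
    for n in ['coin_center','pin_center','desk','front_bar','tea_mug','stamp','guide_book','lid_top']:
        print(n,[(np.round(d['extent']).tolist(),round(d['conf'],2)) for d in models.search_frame(c,n)])
E
```

```text
pics
0.0 [ 0.16769141 -0.60141926  0.2300704 ] [-3.11055873e+00 -4.25359626e-01 -2.83699810e-06] 0.08517293555409221 0.0187
top {'mtx': array([[493.50806201,   0.        , 316.59546237],
       [  0.        , 493.50806201, 208.00463603],
       [  0.        ,   0.        ,   1.        ]]), 'k1': 0.04334633026914305, 'R': array([[-0.04404336, -0.99902499, -0.00304178],
       [-0.97344489,  0.04359988, -0.22473115],
       [ 0.22464465, -0.00693691, -0.97441606]]), 't': array([0.06464407, 0.55190813, 1.31174954])}
coin_center [([179.0, 248.0, 197.0, 260.0], 0.75), ([217.0, 235.0, 237.0, 259.0], 0.74), ([248.0, 247.0, 270.0, 270.0], 0.74), ([249.0, 218.0, 264.0, 234.0], 0.74)]
pin_center [([215.0, 188.0, 234.0, 209.0], 0.87)]
desk [([376.0, 153.0, 490.0, 276.0], 0.85), ([215.0, 236.0, 239.0, 260.0], 0.74)]
front_bar [([376.0, 154.0, 466.0, 268.0], 0.71)]
tea_mug [([215.0, 185.0, 234.0, 210.0], 0.38)]
stamp [([250.0, 143.0, 265.0, 162.0], 0.77)]
guide_book [([236.0, 278.0, 300.0, 327.0], 0.75)]
lid_top [([250.0, 247.0, 269.0, 268.0], 0.82), ([211.0, 233.0, 233.0, 257.0], 0.63), ([177.0,
[... 447 characters left out ...]
9 , 0.85165918])}
coin_center [([253.0, 348.0, 280.0, 374.0], 0.94), ([283.0, 264.0, 301.0, 291.0], 0.74), ([281.0, 299.0, 303.0, 334.0], 0.69), ([315.0, 274.0, 340.0, 306.0], 0.65)]
pin_center [([230.0, 268.0, 257.0, 300.0], 0.76)]
desk [([321.0, 78.0, 456.0, 211.0], 0.69)]
front_bar [([322.0, 83.0, 440.0, 205.0], 0.65), ([231.0, 269.0, 256.0, 304.0], 0.64)]
tea_mug [([312.0, 381.0, 351.0, 400.0], 0.76), ([318.0, 75.0, 458.0, 213.0], 0.6)]
stamp [([215.0, 223.0, 238.0, 245.0], 0.57)]
guide_book [([340.0, 278.0, 409.0, 361.0], 0.79)]
lid_top [([284.0, 264.0, 302.0, 282.0], 0.81), ([252.0, 346.0, 277.0, 374.0], 0.78), ([278.0, 302.0, 300.0, 326.0], 0.74), ([317.0, 274.0, 339.0, 300.0], 0.59)]
```

```bash
python3 - <<'E'
import cv2
t=cv2.imread('pics/top0.png');s=cv2.imread('pics/side0.png')
cv2.imwrite('pics/top1.png',cv2.resize(t[130:340,160:510],None,fx=2.28,fy=2.28,interpolation=cv2.INTER_CUBIC))
cv2.imwrite('pics/side1.png',cv2.resize(s[60:400,190:470],None,fx=1.75,fy=1.75,interpolation=cv2.INTER_CUBIC))
E
```

```text
(no output)
```

View pics/top1.png

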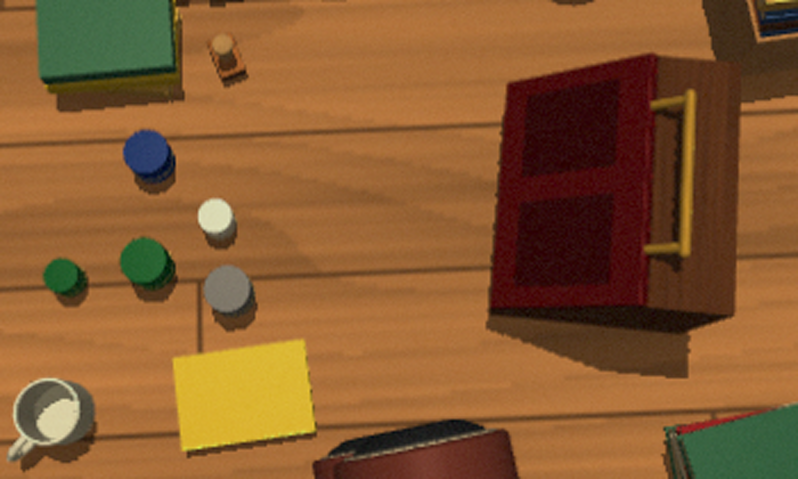

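View pics/side1.png

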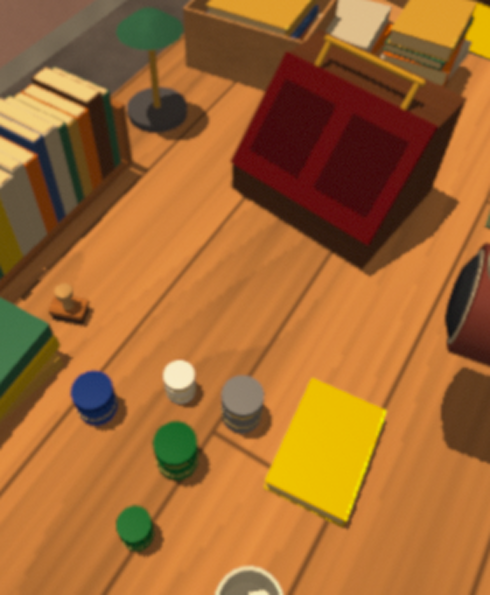

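The candidates in the top picture are:
- large green tin at (224,245)
- small green tin at (188,251)
- grey tin at (260,257)
- white tin at (255,226)
- blue tin at (225,198)

The larger green one is meant. In the side view it is at (290,318), with its lid up and the neck showing. The desk is at right with its front facing +y.

```bash
cat > h.py <<'E'
import numpy as np,cv2
from scipy.optimize import least_squares
from scipy.spatial.transform import Rotation as Ro
def dist(k): return np.array([k['k1'],0,0,0,0.])
def proj(k,X):
    return cv2.projectPoints(np.asarray(X,float).reshape(-1,1,3),cv2.Rodrigues(k['R'])[0],k['t'],k['mtx'],dist(k))[0][:,0]
def onz(k,uv,z):
    p=cv2.undistortPoints(np.array([[uv]],float),k['mtx'],dist(k))[0,0]
    d=k['R'].T@np.array([p[0],p[1],1]);c=-k['R'].T@k['t']
    return c+d*(z-c[2])/d[2]
def desk2w(p,X):
    X=np.asarray(X,float);c,s=np.cos(p[2]),np.sin(p[2])
    return X@np.array([[c,s,0],[-s,c,0],[0,0,1]])+[p[0],p[1],0]
E
python3 - <<'E'
from h import *
from station import calibration
K={c:calibration(c) for c in('top','side')}
S=np.sin(.75);C=np.cos(.75)
f=lambda l,o,y:(l*S-o*C,y,.06+l*C+o*S)
P={'top':[(f(0,.014,.14),510,84),(f(0,.014,-.14),491,308),(f(.21,.014,.14),655,55),(f(.21,.014,-.14),643,303),((.233,.14,.214),740,65),((.233,-.14,.214),735,318),(f(.255,.007,.075),692,97),(f(.255,.007,-.075),686,250)],
'side':[(f(.21,.014,.14),287,52),(f(.21,.014,-.14),437,128),(f(0,.014,.14),233,160),(f(0,.014,-.14),370,243),(f(.255,.007,.075),327,42),(f(.255,.007,-.075),419,83)]}
def res(p):
    r=[]
    for c,o,s in(('top',(160,130),2.28),('side',(190,60),1.75)):
        uv=np.array([[o[0]+a[1]/s,o[1]+a[2]/s] for a in P[c]])
        r.append((proj(K[c],desk2w(p,[a[0] for a in P[c]]))-uv).ravel())
    return np.concatenate(r)
s=least_squares(res,[.5,-.2,-1.57],loss='soft_l1');print('desk',s.x);print(np.round(res(s.x).reshape(-1,2),1).tolist())
np.save('desk.npy',s.x)
print('bar shut',desk2w(s.x,[f(.255,.007,0)]),'well',desk2w(s.x,[[.07,0,.012]]),'open bar',desk2w(s.x,[[-.255,0,.053]]))
# tins: colour masks; fit centre with a cylinder's silhouette
def sil(k,x,y,h,r=.028):
    a=np.linspace(0,2*np.pi,40)
    X=[(x+r*np.cos(t),y+r*np.sin(t),z) for t in a for z in(0,h)]
    return proj(k,X)
G={}
for n,box in (('green',{'top':(212,230,242,266),'side':(275,295,307,340)}),('blue',{'top':(210,184,240,214),'side':(225,262,262,306)})):
    B={}
    for c in box:
        im=cv2.imread(f'pics/{c}0.png').astype(int);l,t,r,b=box[c];q=im[t:b,l:r]
        ch=1 if n=='green' else 0
        m=(q[:,:,ch]>1.25*q[:,:,2])&(q[:,:,ch]>35)
        v,u=np.nonzero(m);B[c]=[u.min()+l-.5,v.min()+t-.5,u.max()+l+.5,v.max()+t+.5]
    print(n,B)
    # lid disk top+body bounding box
    def rs(p):
        o=[]
        for c in B:
            q=sil(K[c],p[0],p[1],p[2]);o+=list(np.r_[q.min(0),q.max(0)]-B[c])
        return np.array(o)
    p0=onz(K['top'],(224,245) if n=='green' else (225,198),.06)
    s=least_squares(rs,[p0[0],p0[1],.06],loss='soft_l1');print(s.x,np.round(rs(s.x),1))
for n,uv,z in(('grey',(260,257),.058),('white',(255,225),.05),('small',(188,251),.045)):print(n,onz(K['top'],uv,z))
E
```

```text
desk [ 0.52420448 -0.13901648 -1.71840202]
[[-1.7, -0.2], [-1.0, 0.3], [-0.4, -0.8], [-0.4, 1.6], [1.5, -0.2], [0.6, -0.1], [0.0, 3.7], [0.3, -2.4], [0.6, -1.4], [1.7, -1.6], [-1.6, 1.5], [-1.1, 2.4], [4.9, -0.7], [-0.6, -1.8]]
bar shut [[ 0.4993943  -0.30587815  0.25135213]] well [[ 0.51390956 -0.20825531  0.012     ]] open bar [[0.5617074  0.11321066 0.053     ]]
green {'top': [np.float64(212.5), np.float64(233.5), np.float64(236.5), np.float64(256.5)], 'side': [np.float64(277.5), np.float64(300.5), np.float64(302.5), np.float64(333.5)]}
[0.46699026 0.30096304 0.05854697] [ 0.4 -0.1  0.2 -0.1 -0.6  0.   0.5  0.5]
blue {'top': [np.float64(213.5), np.float64(186.5), np.float64(236.5), np.float64(209.5)], 'side': [np.float64(230.5), np.float64(272.5), np.float64(255.5), np.float64(302.5)]}
[0.60468086 0.30055937 0.0477066 ] [ 0.5 -0.2  0.  -0.2 -0.7  0.2  0.9  0.4]
grey [0.4250764  0.20052896 0.058     ]
white [0.51629738 0.21376772 0.05      ]
small [0.45255965 0.39996138 0.045     ]
```

```bash
python3 -m creep '[[0,0,0,-0.045,0,0,0],[0,0,0,-0.045,0,0,0],[0,0,0,-0.045,0,0,0],[0,0,0,-0.035,0,0,0],[0,0.027,-0.0296,0,0,0,0],[0,0.027,-0.0296,0,0,0,0],[0,0.027,-0.0296,0,0,0,0],[0,0.027,-0.0296,0,0,0,0],[0,0.027,-0.0296,0,0,0,0],[0,0.027,-0.0296,0,0,0,0],[0,0.027,-0.0296,0,0,0,0],[0,0.027,-0.0296,0,0,0,0],[0,0.027,-0.0296,0,0,0,0],[0,0.027,-0.0296,0,0,0,0],[0,0.027,-0.0296,0,0,0,0],[0,0.027,-0.0296,0,0,0,0],[0,0.027,-0.0296,0,0,0,0],[0,0.027,-0.0296,0,0,0,0]]'
python3 -m creep '[[0,0.017,-0.0415,0,0,0,0],[0,0.017,-0.0415,0,0,0,0],[0,0.017,-0.0415,0,0,0,0],[0,0.017,-0.0415,0,0,0,0],[0,0.017,-0.0415,0,0,0,0],[0,0.017,-0.0415,0,0,0,0],[0,0.017,-0.0415,0,0,0,0],[0,0.017,-0.0415,0,0,0,0],[0,0.017,-0.0415,0,0,0,0],[0,0,0,0.03,0,0,-8.25],[0,0,0,0.03,0,0,-8.25],[0,0,0,0.03,0,0,-8.25],[0,0,0,0.03,0,0,-8.25],[0,0,0,0.03,0,0,-8.25],[0,0,0,0.03,0,0,-8.25],[0,0,0,0,0,0,-8.25],[0,0,0,0,0,0,-8.25],[0,0,0,0,0,0,0],[0,0,0,0,0,0,0]]'
cat >> h.py <<'E'
def state(o):
    R=Ro.from_rotvec(o['tool_rot']).as_matrix()
    print('t',round(o['t'],2),'pos',np.round(o['tool_pos'],4),'toolY ang',round(np.degrees(np.arctan2(R[1,1],R[0,1])),1),'z',np.round(R[:,2],3),'F',np.round(o['contact_force'],1),'open',round(o['opening'],4),'q',np.round(o['q'],2))
    return R
def togo(o,target):
    R=Ro.from_rotvec(o['tool_rot']).as_matrix()
    d=R.T@(np.asarray(target)-o['tool_pos']);print('to go (tool axes)',np.round(d,4));return d
E
cat > look.py <<'E'
import sys
from h import *
from station import *
o=ctrl.get_obs();state(o)
im=get_image('wrist');k=calibration('wrist');cv2.imwrite(f'pics/{sys.argv[1]}.png',im[:,:,::-1])
np.save(f'pics/{sys.argv[1]}.npy',k,allow_pickle=True)
print(np.round(k['R'],3).tolist(),k['t'])
for n in sys.argv[2:]:
    for d in models.search_frame('wrist',n):
        e=d['extent'];print(n,np.round(e),round(d['conf'],2))
E
python3 look.py w1 coin_center lid_top
```

```text
t: 2.7
tool_pos: [0.4211, -0.0997, 0.4016]
tool_rot: [3.112, 0.426, 0.001]
contact_force: [0.8, -0.2, 0.5]
opening: 0.0001
t: 4.6
tool_pos: [0.4679, 0.2996, 0.2216]
tool_rot: [2.382, 2.049, 0.001]
contact_force: [0.1, -1.0, 0.3]
opening: 0.0002
t 4.6 pos [0.4679 0.2996 0.2216] toolY ang -8.6 z [ 0.  0. -1.] F [ 0.1 -1.   0.3] open 0.0002 q [ 0.44 -0.11  1.79  0.    1.46  0.59]
[[0.989, -0.149, 0.001], [-0.141, -0.937, 0.32], [-0.047, -0.316, -0.947]] [-0.41807996  0.30867362  0.48816724]
coin_center [270. 225. 322. 288.] 0.96
coin_center [265.  37. 317.  89.] 0.89
coin_center [289. 140. 344. 204.] 0.64
coin_center [356. 202. 397. 258.] 0.59
lid_top [361. 216. 405. 256.] 0.95
lid_top [289. 142. 349. 204.] 0.84
lid_top [271. 240. 306. 289.] 0.75
lid_top [272.  38. 313.  90.] 0.72
```

View pics/w1.png

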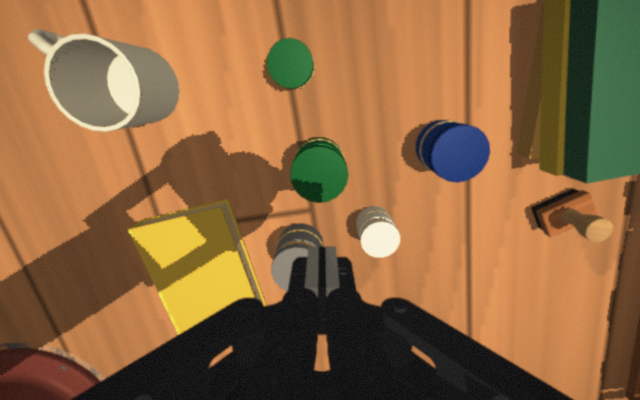

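```bash
python3 - <<'E'
from h import *
im=cv2.imread('pics/w1.png').astype(int);k=np.load('pics/w1.npy',allow_pickle=True).item()
m=((im[:,:,1]>1.3*im[:,:,2])&(im[:,:,1]>1.2*im[:,:,0])&(im[:,:,1]>50)).astype(np.uint8)
n,L,st,ce=cv2.connectedComponentsWithStats(m)
for i in range(1,n):
    if st[i,4]>200: print(st[i],ce[i])
print(proj(k,[[.467,.301,.066],[.6047,.3006,.058]]))
E
```

```text
[ 585    0   55  182 8666] [614.75017309  92.06831295]
[ 267   39   46   49 1774] [289.64768884  63.07158963]
[ 290  141   58   61 2366] [320.32375317 168.76373626]
[[320.57203823 178.52735685]
 [462.77922506 155.93930406]]
```

The large green tin's lid is centred at about (320,174), with the brass neck just visible. The small green tin is at (290,63), blue at (458,151), grey at (295,262) and white at (380,238). The lid's 57 px width suits 56 mm at this range.

```bash
python3 - <<'E'
from h import *
from station import ctrl
k=np.load('pics/w1.npy',allow_pickle=True).item()
c=onz(k,(319.5,174),.066);print(c, onz(k,(458,151),.058))
togo(ctrl.get_obs(),[c[0],c[1],.075])
E
```

```text
[0.4666588  0.30556687 0.066     ] [0.60026554 0.30609147 0.058     ]
to go (tool axes) [ 0.0057 -0.0022  0.1467]
```

```bash
python3 -m creep '[[0,0.0057,-0.0022,0.04,0,0,0],[0,0,0,0.04,0,0,0],[0,0,0,0.035,0,0,0],[0,0,0,0.02,0,0,0],[0,0,0,0.01,0,0,0],[0,0,0,0,0,0,0],[0,0,0,0.004,0,0,0],[0,0,0,0.004,0,0,0],[0,0,0,0.002,0,0,0],[0,0,0,0.002,0,0,0],[0,0,0,0.002,0,0,0],[0,0,0,0,0,0,0]]'
```

```text
t: 5.95
tool_pos: [0.4671, 0.3058, 0.0642]
tool_rot: [2.378, 2.052, 0.002]
contact_force: [-2.2, -0.9, 7.4]
opening: 0.0001
```

```bash
python3 -m creep '[[0,0,0,0.002,0,0,0],[0,0,0,0.002,0,0,0],[0,0,0,0.002,0,0,0],[0,0,0,0.0015,0,0,0],[0,0,0,0,0,0,0],[0,0,0,0,0,0,0]]'
```

```text
t: 6.55
tool_pos: [0.4673, 0.3059, 0.058]
tool_rot: [2.378, 2.052, 0.002]
contact_force: [-6.6, -3.5, 13.5]
opening: 0.0001
```

```bash
python3 -m creep '[[0,0,0,0.002,0,0,0],[0,0,0,0.002,0,0,0],[0,0,0,0,0,0,0],[0,0,0,0,0,0,0],[0,0,0,0,0,0,0]]'
```

```text
t: 7.05
tool_pos: [0.4685, 0.3065, 0.0581]
tool_rot: [2.377, 2.052, 0.003]
contact_force: [-12.8, -7.5, 32.5]
opening: 0.0002
```

The lid is home: the top is at z 0.058 with 32 N against the stop. Next is the bar.

```bash
python3 -m creep '[[0,0,0,-0.03,0,0,0],[0,0,0,-0.05,0,0,0],[0,0,0,-0.05,0,0,0],[0,0,0,-0.05,0,0,0],[0,0,0,-0.05,0,0,0],[0,0,0,-0.05,0,0,0],[0.5,-0.0462,0.0095,0,0,0,0],[0.5,-0.0462,0.0095,0,0,0,0],[0.5,-0.0462,0.0095,0,0,0,0],[0.5,-0.0462,0.0095,0,0,0,0],[0.5,-0.0462,0.0095,0,0,0,0],[0.5,-0.0462,0.0095,0,0,0,0],[0.5,-0.0462,0.0095,0,0,0,0],[0.5,-0.0462,0.0095,0,0,0,0],[0.5,-0.0462,0.0095,0,0,0,0],[0.5,-0.0462,0.0095,0,0,0,0],[0.5,-0.0462,0.0095,0,0,0,0],[0.5,-0.0462,0.0095,0,0,0,0],[0.5,-0.0462,0.0095,0,0,0,0]]'
python3 -m creep '[[0.5,0,0,0,0,0,8.5],[0.5,0,0,0,0,0,8.5],[0.5,0,0,0,0,0,8.5],[0.5,0,0,0,0,0,8.5],[0.5,0,0,0,0,0,8.5],[0.5,0,0,0,0,0,8.5],[0.5,0,0,0,0,0,8.5],[0.5,0,0,0,0,0,8.5],[0.5,0,0,0,0,0,8.5],[0.5,0,0,0,0,0,8.5],[0.5,0,0,0,0,0,4.8],[0.5,0,0,0,0,0,0],[0.5,0,0,0,0,0,0]]'
python3 look.py w2 front_bar; python3 - <<'E'
from h import *
k=np.load('pics/w2.npy',allow_pickle=True).item()
p=np.load('desk.npy')
S=np.sin(.75);C=np.cos(.75)
f=lambda l,o,y:(l*S-o*C,y,.06+l*C+o*S)
for n,X in (('bar',[f(.255,.007,y) for y in(-.075,0,.075)]),('edge',[f(.21,.014,y) for y in(-.14,.14)]),('roofback',[(.233,y,.214) for y in(-.14,.14)]),('hinge',[f(0,.014,y) for y in(-.14,.14)])): print(n,np.round(proj(k,desk2w(p,X))).tolist())
E
```

```text
t: 8.95
tool_pos: [0.5004, -0.3088, 0.3312]
tool_rot: [2.378, 2.051, 0.001]
contact_force: [0.7, 0.6, 0.3]
opening: 0.0427
t: 10.25
tool_pos: [0.5006, -0.3067, 0.331]
tool_rot: [3.134, -0.222, 0.0]
contact_force: [-0.0, 0.0, 0.1]
opening: 0.0431
t 10.25 pos [ 0.5006 -0.3067  0.331 ] toolY ang -98.1 z [ 0. -0. -1.] F [-0.   0.   0.1] open 0.0431 q [-0.68 -0.08  1.58  0.    1.64  1.04]
[[-0.141, -0.99, -0.0], [-0.938, 0.134, 0.32], [-0.317, 0.045, -0.947]] [-0.23256601  0.43703686  0.6471903 ]
front_bar [162.   0. 324. 331.] 0.81
bar [[321.0, 295.0], [321.0, 208.0], [322.0, 102.0]]
edge [[283.0, 335.0], [269.0, -1.0]]
roofback [[386.0, 329.0], [414.0, 3.0]]
hinge [[193.0, 256.0], [162.0, 33.0]]
```

View pics/w2.png

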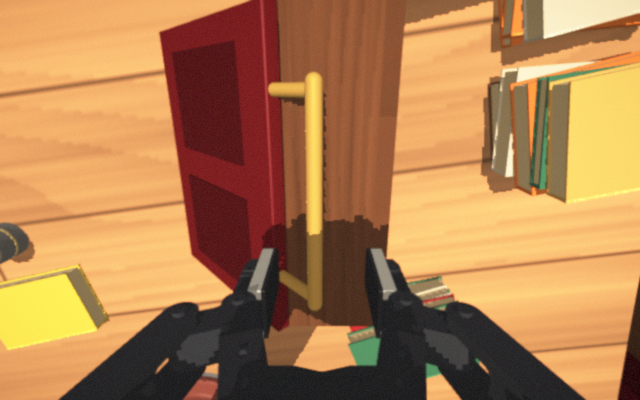

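The bar runs vertically in the image at u=314, from v 80 to 305. My model predicted u=321, about 5 mm off across, so I'll refit the desk with these points.

```bash
python3 - <<'E'
from h import *
from station import calibration,ctrl
k=np.load('pics/w2.npy',allow_pickle=True).item();kt=calibration('top')
S=np.sin(.75);C=np.cos(.75)
f=lambda l,o,y:(l*S-o*C,y,.06+l*C+o*S)
A=[(f(.255,.007,.081),314,93),(f(.255,.007,-.081),314.5,300),(f(0,.014,.14),162,33),(f(0,.014,-.14),192,252),((.233,.14,.214),406,0)]
T=[(f(0,.014,.14),510,84),(f(0,.014,-.14),491,308),(f(.21,.014,.14),655,55),(f(.21,.014,-.14),643,303),((.233,.14,.214),740,65),((.233,-.14,.214),735,318)]
def res(p):
    a=proj(k,desk2w(p,[x[0] for x in A]))-np.array([x[1:] for x in A])
    b=proj(kt,desk2w(p,[x[0] for x in T]))-np.array([[160+x[1]/2.28,130+x[2]/2.28] for x in T])
    return np.r_[a.ravel(),2*b.ravel()]
s=least_squares(res,np.load('desk.npy'),loss='soft_l1');print(s.x,np.round(res(s.x).reshape(-1,2),1).tolist());np.save('desk2.npy',s.x)
o=ctrl.get_obs();b=desk2w(s.x,[f(.255,.007,0)])[0];print('bar',b)
z=b[2]
print('bar by pixel',onz(k,(314.3,203),z))
togo(o,[b[0],b[1],b[2]-.0187])
E
```

```text
[ 0.52463558 -0.13645581 -1.71334023] [[3.1, -2.0], [3.4, 0.6], [-2.7, 0.5], [-0.1, 3.6], [3.4, 1.3], [-5.8, -0.7], [-3.5, 0.4], [-3.4, -2.4], [-2.4, 2.4], [0.4, -1.6], [-0.5, -1.4]]
bar [ 0.50067034 -0.30344092  0.25135213]
bar by pixel [ 0.50430959 -0.30156233  0.25135213]
to go (tool axes) [-0.0004 -0.0033  0.0983]
```

```bash
python3 -m creep '[[0.5,0,-0.005,0.02,0,0,0],[0.5,0,0,0.04,0,0,0],[0.5,0,0,0.025,0,0,0],[0.5,0,0,0.013,0,0,0],[0.5,0,0,0,0,0,0],[0,0,0,0,0,0,0],[0,0,0,0,0,0,0],[0,0,0,0,0,0,0],[0,0,0,0,0,0,0],[0,0,0,0,0,0,0],[0,0,0,0,0,0,0]]' 30; python3 - <<'E'
from h import *
from station import ctrl
state(ctrl.get_obs())
E
```

```text
t: 11.45
tool_pos: [0.5024, -0.3014, 0.2353]
tool_rot: [-3.134, 0.224, -0.005]
contact_force: [-0.3, 6.0, 5.1]
opening: 0.011
t 11.45 pos [ 0.5024 -0.3014  0.2353] toolY ang -98.2 z [ 0.003 -0.    -1.   ] F [-0.3  6.   5.1] open 0.011 q [-0.67 -0.04  1.7   0.    1.48  1.05]
```

```bash
python3 - <<'E'
import numpy as np
def P(t):
    p=.75-t; return np.array([.255*np.sin(p)-.007*np.cos(p), -(.06+.255*np.cos(p)+.007*np.sin(p))])
t=np.linspace(0,2.32,31);a=np.array([P(x) for x in t])
print(np.round(np.diff(np.round(a,4),axis=0),4).tolist())
E
```

```text
[[-0.0153, -0.0124], [-0.0162, -0.0113], [-0.017, -0.0099], [-0.0178, -0.0086], [-0.0183, -0.0072], [-0.0189, -0.0058], [-0.0192, -0.0043], [-0.0195, -0.0028], [-0.0197, -0.0013], [-0.0197, 0.0002], [-0.0197, 0.0018], [-0.0194, 0.0033], [-0.0192, 0.0047], [-0.0187, 0.0063], [-0.0182, 0.0076], [-0.0175, 0.0091], [-0.0168, 0.0103], [-0.0159, 0.0117], [-0.015, 0.0128], [-0.0139, 0.0139], [-0.0129, 0.015], [-0.0116, 0.0159], [-0.0103, 0.0168], [-0.0091, 0.0176], [-0.0076, 0.0181], [-0.0063, 0.0187], [-0.0047, 0.0192], [-0.0033, 0.0194], [-0.0018, 0.0197], [-0.0002, 0.0197]]
```

```bash
python3 -m creep '[[0,0,-0.0153,-0.0124,0,0,0],[0,0,-0.0162,-0.0113,0,0,0],[0,0,-0.017,-0.0099,0,0,0],[0,0,-0.0178,-0.0086,0,0,0],[0,0,-0.0183,-0.0072,0,0,0],[0,0,-0.0189,-0.0058,0,0,0],[0,0,-0.0192,-0.0043,0,0,0],[0,0,-0.0195,-0.0028,0,0,0],[0,0,-0.0197,-0.0013,0,0,0],[0,0,-0.0197,0.0002,0,0,0],[0,0,0,0,0,0,0]]'
```

```text
t: 12.55
tool_pos: [0.5286, -0.1212, 0.2993]
tool_rot: [3.131, -0.222, 0.009]
contact_force: [0.9, 0.2, 6.2]
opening: 0.0105
```

```bash
python3 -m creep '[[0,0,-0.0197,0.0018,0,0,0],[0,0,-0.0194,0.0033,0,0,0],[0,0,-0.0192,0.0047,0,0,0],[0,0,-0.0187,0.0063,0,0,0],[0,0,-0.0182,0.0076,0,0,0],[0,0,-0.0175,0.0091,0,0,0],[0,0,-0.0168,0.0103,0,0,0],[0,0,-0.0159,0.0117,0,0,0],[0,0,-0.015,0.0128,0,0,0],[0,0,-0.0139,0.0139,0,0,0],[0,0,-0.0129,0.015,0,0,0],[0,0,0,0,0,0,0]]'
```

```text
t: 13.75
tool_pos: [0.555, 0.0655, 0.1973]
tool_rot: [-3.131, 0.223, -0.003]
contact_force: [7.6, 0.3, -0.8]
opening: 0.0106
```

```bash
python3 -m creep '[[0,0,-0.0116,0.0159,0,0,0],[0,0,-0.0103,0.0168,0,0,0],[0,0,-0.0091,0.0176,0,0,0],[0,0,-0.0076,0.0181,0,0,0],[0,0,-0.0063,0.0187,0,0,0],[0,0,-0.0047,0.0192,0,0,0],[0,0,-0.0033,0.0194,0,0,0],[0,0,-0.0018,0.0197,0,0,0],[0,0,-0.0002,0.0197,0,0,0],[0,0,0,0,0,0,0],[0,0,0,0,0,0,0],[0,0,0,0,0,0,0]]'
```

```text
t: 14.95
tool_pos: [0.5616, 0.1182, 0.0325]
tool_rot: [-3.133, 0.225, -0.0]
contact_force: [5.9, -0.8, -3.7]
opening: 0.0106
```

```bash
python3 -m creep '[[0.4,0,0,0,0,0,0],[0.4,0,0,0,0,0,0],[0.4,0,0,0,0,0,0],[0.4,0,0,-0.02,0,0,0],[0.4,0,0,-0.04,0,0,0],[0.4,0,0,-0.04,0,0,0],[0.4,0,0,-0.05,0,0,0],[0.4,0,0,-0.04,0,0,0],[1,-0.0241,-0.0345,0,0,0,0],[1,-0.0241,-0.0345,0,0,0,0],[1,-0.0241,-0.0345,0,0,0,0],[1,-0.0241,-0.0345,0,0,0,0],[1,-0.0241,-0.0345,0,0,0,0]]'
python3 -m creep '[[1,0,0,0,0,0,-8.5],[1,0,0,0,0,0,-8.5],[1,0,0,0,0,0,-8.5],[1,0,0,0,0,0,-8.5],[1,0,0,0,0,0,-8.5],[1,0,0,0,0,0,-8.5],[1,0,0,0,0,0,-8.5],[1,0,0,0,0,0,-8.5],[1,0,0,0,0,0,-8.5],[1,0,0,0,0,0,-8.5],[1,0,0,0,0,0,-5],[1,0,0,0,0,0,0],[1,0,0,0,0,0,0]]'
python3 look.py w3 coin_center lid_top; python3 - <<'E'
from h import *
from station import get_image
im=cv2.imread('pics/w3.png').astype(int)
m=((im[:,:,1]>1.3*im[:,:,2])&(im[:,:,1]>1.2*im[:,:,0])&(im[:,:,1]>50)).astype(np.uint8)
n,L,st,ce=cv2.connectedComponentsWithStats(m)
for i in range(1,n):
    if st[i,4]>200: print(st[i],ce[i])
s=get_image('side')[:,:,::-1]
cv2.imwrite('pics/m3.png',np.hstack([cv2.imread('pics/w3.png')[50:350,130:530],cv2.resize(s[60:360,190:470],(400,429))[:300]]))
E
```

```text
t: 16.25
tool_pos: [0.4659, 0.3068, 0.2242]
tool_rot: [3.133, -0.226, -0.001]
contact_force: [0.1, 0.1, 0.1]
opening: 0.0856
t: 17.55
tool_pos: [0.467, 0.3055, 0.2242]
tool_rot: [-2.377, -2.054, 0.001]
contact_force: [-0.1, 0.2, 0.6]
opening: 0.0855
t 17.55 pos [0.467  0.3055 0.2242] toolY ang -8.3 z [-0.001 -0.    -1.   ] F [-0.1  0.2  0.6] open 0.0855 q [ 0.45 -0.1   1.78  0.    1.47  0.59]
[[0.99, -0.144, -0.0], [-0.137, -0.937, 0.32], [-0.046, -0.317, -0.947]] [-0.41776316  0.31114401  0.49250012]
coin_center [268.  44. 320.  96.] 0.73
coin_center [293. 143. 346. 206.] 0.68
coin_center [353. 208. 396. 262.] 0.58
coin_center [270. 227. 325. 296.] 0.57
lid_top [271.  44. 317.  95.] 0.89
lid_top [293. 148. 349. 207.] 0.85
lid_top [361. 222. 400. 261.] 0.85
lid_top [275. 244. 325. 294.] 0.58
[ 583    0   57  189 9210] [614.08599349  95.65917481]
[ 270   46   45   48 1689] [292.56423919  69.61397276]
[ 294  146   55   55 1633] [322.64053889 167.89467238]
```

View pics/m3.png

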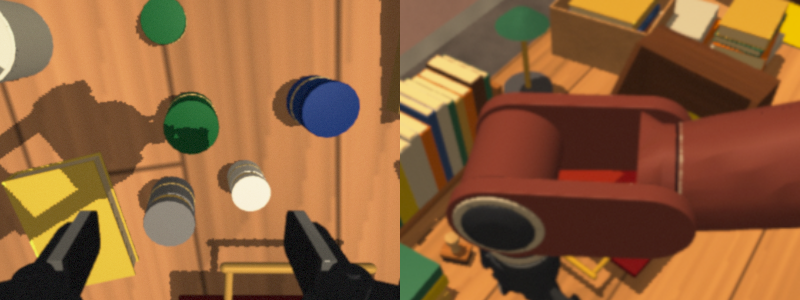

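The tin stands upright at full-image (321,177), clear of its neighbours. The front's bar shows lying open at the bottom.

```bash
python3 - <<'E'
from h import *
from station import ctrl
k=np.load('pics/w3.npy',allow_pickle=True).item()
c=onz(k,(321.2,177),.058);print(c)
togo(ctrl.get_obs(),[c[0],c[1],.020])
E
```

```text
[0.46634334 0.30542645 0.058     ]
to go (tool axes) [-2.000e-04 -8.000e-04  2.045e-01]
```

```bash
python3 -m creep '[[1,0,-0.0008,0.04,0,0,0],[1,0,0,0.04,0,0,0],[1,0,0,0.04,0,0,0],[1,0,0,0.04,0,0,0],[1,0,0,0.025,0,0,0],[1,0,0,0.015,0,0,0],[1,0,0,0.008,0,0,0],[1,0,0,0,0,0,0],[0,0,0,0,0,0,0],[0,0,0,0,0,0,0],[0,0,0,0,0,0,0],[0,0,0,0,0,0,0],[0,0,0,0,0,0,0]]' 40
```

```text
t: 19.05
tool_pos: [0.4677, 0.3064, 0.0186]
tool_rot: [2.375, 2.056, 0.004]
contact_force: [-2.4, -0.4, 5.5]
opening: 0.0553
```

```bash
python3 -m creep '[[0,0,0,-0.01,0,0,0],[0,0,0,-0.03,0,0,0],[0,0,0,-0.04,0,0,0],[0,0,0,-0.04,0,0,0],[0,0,0,-0.04,0,0,0],[0,0,0,-0.02,0,0,0],[0,-0.02,0.005,0,0,0,0],[0,-0.04,0.01,0,0,0,0],[0,-0.0416,0.01,0,0,0,0],[0,-0.0416,0.01,0,0,0,0],[0,-0.0416,0.01,0,0,0,0],[0,-0.0416,0.01,0,0,0,0],[0,-0.0416,0.01,0,0,0,0],[0,-0.0416,0.01,0,0,0,0],[0,-0.0416,0.01,0,0,0,0],[0,-0.0416,0.01,0,0,0,0],[0,-0.0416,0.01,0,0,0,0],[0,-0.04,0.01,0,0,0,0],[0,-0.024,0.005,0,0,0,0],[0,0,0,0,0,0,0]]'
python3 look.py w4; python3 - <<'E'
from h import *
from station import *
o=ctrl.get_obs();togo(o,[.5147,-.205,.032])
s=get_image('top')[:,:,::-1]
cv2.imwrite('pics/m4.png',np.hstack([cv2.imread('pics/w4.png')[:, 100:540],cv2.resize(s[130:330,310:490],(360,400))]))
E
```

```text
t: 21.05
tool_pos: [0.5133, -0.2077, 0.1963]
tool_rot: [-2.379, -2.051, 0.002]
contact_force: [-0.7, 0.8, -2.5]
opening: 0.0553
t 21.05 pos [ 0.5133 -0.2077  0.1963] toolY ang -8.5 z [-0.001 -0.001 -1.   ] F [-0.7  0.8 -2.5] open 0.0553 q [-0.52 -0.09  1.82 -0.    1.42 -0.37]
[[0.989, -0.146, -0.001], [-0.138, -0.937, 0.32], [-0.047, -0.316, -0.948]] [-0.53741585 -0.15229159  0.30648812]
to go (tool axes) [0.001  0.0014 0.1641]
```

View pics/m4.png

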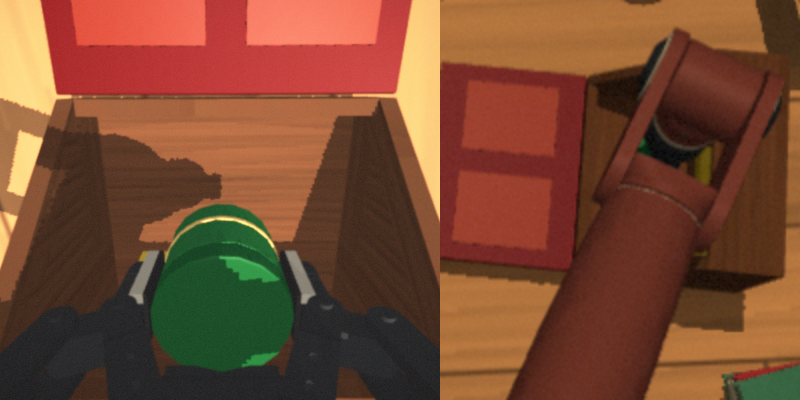

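The tin is held upright and centred between the well's side walls. The front lies open and level. Lowering now.

```bash
python3 -m creep '[[0,0,0,0.03,0,0,0],[0,0,0,0.04,0,0,0],[0,0,0,0.03,0,0,0],[0,0,0,0.025,0,0,0],[0,0,0,0.02,0,0,0],[0,0,0,0.012,0,0,0],[0,0,0,0.004,0,0,0],[0,0,0,0.002,0,0,0],[0,0,0,0,0,0,0]]'
```

```text
t: 22.05
tool_pos: [0.5147, -0.205, 0.0346]
tool_rot: [2.373, 2.056, 0.001]
contact_force: [0.2, -0.4, -2.8]
opening: 0.0552
```

```bash
python3 -m creep '[[0,0,0,0.002,0,0,0],[0,0,0,0.001,0,0,0],[0,0,0,0.001,0,0,0],[0,0,0,0,0,0,0],[0,0,0,0,0,0,0]]'
```

```text
t: 22.55
tool_pos: [0.5144, -0.2052, 0.0306]
tool_rot: [2.375, 2.056, 0.0]
contact_force: [-2.5, 1.4, 5.2]
opening: 0.0554
```

```bash
python3 -m creep '[[1,0,0,0,0,0,0],[1,0,0,0,0,0,0],[1,0,0,0,0,0,0],[1,0,0,0,0,0,0],[1,0,0,0,0,0,0],[1,0,0,0,0,0,0],[1,0,0,-0.01,0,0,0],[1,0,0,-0.03,0,0,0],[1,0,0,-0.04,0,0,0],[1,0,0,-0.04,0,0,0],[1,0,0,-0.04,0,0,0],[1,0,0,-0.03,0,0,0],[0.5,0.0467,0,0,0,0,0],[0.5,0.0467,0,0,0,0,0],[0.5,0.0467,0,0,0,0,0],[0.5,0.0467,0,0,0,0,0],[0.5,0.0467,0,0,0,0,0],[0.5,0.0467,0,0,0,0,0],[0.5,0.0467,0,0,0,0,0]]'
python3 -m creep '[[0.5,0,0,0,0,0,8.5],[0.5,0,0,0,0,0,8.5],[0.5,0,0,0,0,0,8.5],[0.5,0,0,0,0,0,8.5],[0.5,0,0,0,0,0,8.5],[0.5,0,0,0,0,0,8.5],[0.5,0,0,0,0,0,8.5],[0.5,0,0,0,0,0,8.5],[0.5,0,0,0,0,0,8.5],[0.5,0,0,0,0,0,8.5],[0.5,0,0,0,0,0,4.8],[0.5,0,0,0,0,0,0],[0.5,0,0,0,0,0,0]]'
python3 look.py w5; python3 - <<'E'
from h import *
from station import *
o=ctrl.get_obs();togo(o,[.5616,.1182,.0335])
k=np.load('pics/w5.npy',allow_pickle=True).item();print('bar pred',proj(k,[[.5616,.1182,.053]]))
s=get_image('top')[:,:,::-1]
cv2.imwrite('pics/m5.png',np.hstack([cv2.imread('pics/w5.png')[:, 100:540],cv2.resize(s[130:330,310:490],(360,400))]))
E
```

```text
t: 24.45
tool_pos: [0.5608, 0.1207, 0.2207]
tool_rot: [2.374, 2.056, 0.002]
contact_force: [0.4, -0.5, 0.3]
opening: 0.0425
t: 25.75
tool_pos: [0.5608, 0.1187, 0.2202]
tool_rot: [-3.134, 0.217, -0.001]
contact_force: [0.1, -0.4, 0.4]
opening: 0.0427
t 25.75 pos [0.5608 0.1187 0.2202] toolY ang -97.9 z [ 0.001  0.    -1.   ] F [ 0.1 -0.4  0.4] open 0.0427 q [ 0.08 -0.06  1.75 -0.    1.46  1.79]
[[-0.138, -0.99, -0.0], [-0.939, 0.131, 0.32], [-0.316, 0.044, -0.948]] [0.19529462 0.47276887 0.54197243]
to go (tool axes) [0.0008 0.0004 0.1865]
bar pred [[322.39414432 175.39895762]]
```

View pics/m5.png

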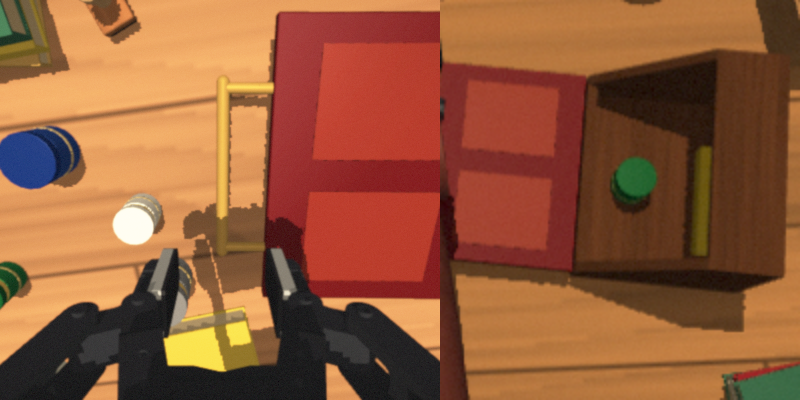

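The tin stands upright in the well, clear of the yellow ledger. The bar is at full-image u=322, matching the prediction, so I'll pinch it.

```bash
python3 -m creep '[[0.4,0,0,0.04,0,0,0],[0.4,0,0,0.04,0,0,0],[0.4,0,0,0.04,0,0,0],[0.4,0,0,0.03,0,0,0],[0.4,0,0,0.02,0,0,0],[0.4,0,0,0.012,0,0,0],[0.4,0,0,0.003,0,0,0],[0,0,0,0,0,0,0],[0,0,0,0,0,0,0],[0,0,0,0,0,0,0],[0,0,0,0,0,0,0],[0,0,0,0,0,0,0]]' 30
```

```text
t: 27.05
tool_pos: [0.5617, 0.1183, 0.0359]
tool_rot: [3.133, -0.22, 0.003]
contact_force: [-0.3, -5.1, 3.9]
opening: 0.0108
```

Gripped, with the opening at 11 mm as before. Now the reverse arc.

```bash
python3 -m creep '[[0,0,0.0002,-0.0197,0,0,0],[0,0,0.0018,-0.0197,0,0,0],[0,0,0.0033,-0.0194,0,0,0],[0,0,0.0047,-0.0192,0,0,0],[0,0,0.0063,-0.0187,0,0,0],[0,0,0.0076,-0.0181,0,0,0],[0,0,0.0091,-0.0176,0,0,0],[0,0,0.0103,-0.0168,0,0,0],[0,0,0.0116,-0.0159,0,0,0],[0,0,0,0,0,0,0]]'
```

```text
t: 28.05
tool_pos: [0.5541, 0.0657, 0.2026]
tool_rot: [-3.129, 0.22, -0.006]
contact_force: [1.3, 7.8, 2.6]
opening: 0.0105
```

```bash
python3 -m creep '[[0,0,0.0129,-0.015,0,0,0],[0,0,0.0139,-0.0139,0,0,0],[0,0,0.015,-0.0128,0,0,0],[0,0,0.0159,-0.0117,0,0,0],[0,0,0.0168,-0.0103,0,0,0],[0,0,0.0175,-0.0091,0,0,0],[0,0,0.0182,-0.0076,0,0,0],[0,0,0.0187,-0.0063,0,0,0],[0,0,0.0192,-0.0047,0,0,0],[0,0,0.0194,-0.0033,0,0,0],[0,0,0.0197,-0.0018,0,0,0],[0,0,0,0,0,0,0]]'
```

```text
t: 29.25
tool_pos: [0.5272, -0.1222, 0.3001]
tool_rot: [3.133, -0.223, 0.005]
contact_force: [-6.2, 2.3, 14.0]
opening: 0.0108
```

```bash
python3 -m creep '[[0,0,0.0197,-0.0002,0,0,0],[0,0,0.0197,0.0013,0,0,0],[0,0,0.0195,0.0028,0,0,0],[0,0,0.0192,0.0043,0,0,0],[0,0,0.0189,0.0058,0,0,0],[0,0,0.0183,0.0072,0,0,0],[0,0,0.0178,0.0086,0,0,0],[0,0,0.017,0.0099,0,0,0],[0,0,0.0162,0.0113,0,0,0],[0,0,0.0153,0.0124,0,0,0],[0,0,0,0,0,0,0],[0,0,0,0,0,0,0]]'
```

```text
t: 30.45
tool_pos: [0.5011, -0.3011, 0.2318]
tool_rot: [-3.134, 0.22, 0.003]
contact_force: [-3.8, -0.5, 1.6]
opening: 0.0109
```

```bash
python3 -m creep '[[0.4,0,0,0,0,0,0],[0.4,0,0,0,0,0,0],[0.4,0,0,0,0,0,0],[0.4,0,0,0,0,0,0],[0.4,0,0,-0.02,0,0,0],[0.4,0,0,-0.04,0,0,0],[0.4,0,0,-0.038,0,0,0],[0.4,0,0,0,0,0,0],[0.4,0,0,0,0,0,0],[0.4,0,0,0,0,0,0],[0.4,0,0,0,0,0,0],[0.4,0,0,0,0,0,0],[0.4,0,0,0,0,0,0],[0.4,0,0,0,0,0,0],[0.4,0,0,0,0,0,0]]'
python3 look.py w6 ; python3 - <<'E'
from h import *
from station import *
s=get_image('side')[:,:,::-1]
cv2.imwrite('pics/m6.png',np.hstack([cv2.imread('pics/w6.png')[:, 100:540],cv2.resize(s[60:400,190:470],(329,400))]))
E
```

```text
t: 31.95
tool_pos: [0.5016, -0.3008, 0.3307]
tool_rot: [-3.134, 0.22, 0.0]
contact_force: [-1.0, 0.4, 0.6]
opening: 0.0337
t 31.95 pos [ 0.5016 -0.3008  0.3307] toolY ang -98.0 z [-0.  0. -1.] F [-1.   0.4  0.6] open 0.0337 q [-0.67 -0.08  1.58  0.    1.64  1.04]
[[-0.139, -0.99, -0.0], [-0.938, 0.132, 0.32], [-0.317, 0.045, -0.947]] [-0.22757732  0.43670719  0.6470675 ]
```

View pics/m6.png

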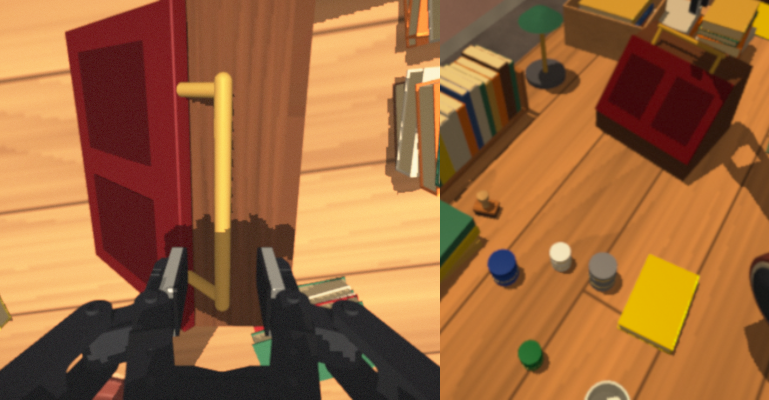

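The bar is at full-image u≈322. Allowing for the 6 mm camera shift, that is the place it had when shut at the start. The side view also shows the front shut and everything else where it was.

```bash
python3 -c "
from station import *
print(finish_job())"
```

```text
the job is handed in; nothing more can be done
None
```

The green coin tin is in the desk with its lid pressed home and the front shut. I handed the job in at about 32 s of the allowed 72 s; no verdict was reported.

- **Lid:** I pressed it down to z 0.058, the height for fully home, and it held there at 32 N.
- **Opening:** I pinched the bar and pulled the front down until the bar stood about 51 mm above the table, against 53 mm expected. The pictures showed the front level.
- **Placing:** I stood the tin at the well spot. A picture taken after letting go, with the front still open, showed it upright and clear of the ledger.
- **Shutting:** I swung the front back on the same arc and let go. A last picture showed the bar back at its starting place within about 1 mm. The gripper was about 8 cm clear above it, and the blue tin, stamp and yellow book had not visibly moved.

**Disagreements and limits:** My first desk fit put the bar about 5 mm off, so I corrected it from the wrist picture before gripping. I could not see the tin once the front was shut. The angle of the front was judged from pictures and arm position, not measured directly.

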